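# Shut the slides in the warming drawer, then probe the drying deck

### The arm

A 6-joint arm with a two-finger parallel gripper is mounted at the origin on the work surface. World frame = base frame: x ahead of the robot, y to its left, z up, the work surface at z = 0. Lengths are in mm, angles in rad, forces in N, time in s.
With the tool pointing down it reaches from about 275 to 1000 mm from the base axis. Payload 8.4 kg.
Tool frame: the origin (TCP) lies at the very end of the fingers, on their centre line; the grasp point (between the pads) lies 19 mm behind it (ctrl.grasp_offset is the distance from the TCP to the grasp point, in mm); z points along the fingers, y is the line along which they close (so a half turn about z gives the same grasp; the last joint's range is limited). The gripper opens to 85 mm and grips with 20 to 120 N. Pads are 22 mm wide; open, the fingers measure 114 mm over their backs; the gripper's body (76 mm by 85 mm) begins 54 mm behind the grasp point. The pads swing forward as they close: fully open they stand 13 mm farther back than shut.
Start: joints at [-1.114, 0.353, 1.633, -0, 1.155, -0.002], TCP at [276.794, -560.368, 231.281] pointing down, gripper open.
Joint ranges: [-2.63, 2.63], [-0.92, 2.1], [0.06, 2.66], [-1.3, 4.44], [0, 2.69], [-3.02, 3.02]. Speed limits (rad/s): [2.22, 2.22, 2.79, 3.14, 3.14, 3.14].

### API

Orientations are given as a rotation vector (axis times angle).
In Python, from workcell import ctrl, get_image, camera_model gives the robot as it stands.
- The arm moves only by the tool apply_moves, never from a script. Its argument "targets" is text: rows parted by semicolons, each of 7 numbers parted by spaces: the shift along the tool's x, y, z in units of 100 mm (1.0 is 100 mm), then the turn, a rotation vector about the tool's x, y, z in units of 90 degrees (1.0 is 90 degrees), then the closure, from 0 (fully open) to 1 (shut). A call has 1 to 8 rows; each row shifts and turns the commanded pose from where the row before left it, along the tool's axes as they then stand; what a row does not reach is not made up. A row lasts 1/12 s, in which the tool goes at most 41.7 mm and 7.16 degrees, less where a joint would pass 70% of its speed; a pose out of reach is approached as far as the arm can. A call with a number of a shift or a turn outside -1 to 1 is refused whole. A call with a gripper value outside its range is refused whole. The fingers move at their own pace and stop on an object; "grip_force" is the grip in N (left out, the last holds). Time passes only in rows, so rows that do not move let the fingers close. It gives the time, the measured TCP pose, the force, the opening and the grip force at its end, in the units of the state.
- ctrl.get_obs(): the state, without advancing time (a new reading comes with each control period).
- get_image(name): name is "scene" or "top" or "wrist"; returns (picture, depth): 420x560x3 uint8, red, green, blue; 420x560 float32, mm along the optical axis (not along the pixel's ray), 0 where there is no reading.
- camera_model(name): a dict with "vertical_fov" (degrees; the focal length in pixels is half the picture's height over the tangent of half this angle, whatever the lens; pixels are square), "cx", "cy" (the principal point, pixels), "R" (3x3) and "t" (3): a world point X has camera coordinates R X + t; the wrist camera has in their place "tool_from_camera" (4x4, takes a point from camera to tool coordinates, whose origin is the TCP and whose axes are the flange's). Camera axes: x right, y down, z forward; pixel columns grow to the right and rows downward; lengths in mm; the calibration is good to about 2 mm. A picture is of the moment at which its call begins: read the wrist's pose just before it. camera_model takes no time and is no camera call.
- ctrl.sign_off(): hands the job in; it is judged then, once.
The state is a dict: "clock": time; "q": joint angles; "joint_vel": joint speeds; "effort": joint torques, N m; "position": TCP position; "orientation": TCP orientation; "ft_force": force on the tool from outside, world axes, zero at the start; "wrist_torque": the same for the moment, N m; "width": finger opening in mm; "grasp_force": force on a finger pad.
Only numpy, scipy, OpenCV 4.12 (cv2) and the standard library are available. Lean on these libraries where they do the work, as an engineer would, in place of code of your own. Each camera call takes 0.05 s, during which the arm holds its last target. There are 200 camera calls.

### The job

Set the blue rack of glass slides gently down flat in the open drawer of the slide-drying station, let go of it and slide the drawer fully shut. Then take the yellow surface-temperature probe out of its leaning holster and hold it upright on the deck with its copper tip inside the yellow check ring, pressing lightly so that the sprung tip is pushed in about half of its 10 mm travel; leave the tube rack, bottle and forceps alone. Finish while still holding the probe like that, steady for its reading: do not let go or put it back.

Things in the scene. Friction and masses are not known exactly. Their poses are not given: they have to be found in the camera images.
- station: Slide-drying station, fixed: white housing 260 mm deep (x) by 400 wide (y) by 105 high; the black heated deck is its whole flat top, 105 mm above the bench. Origin at the centre of its underside; front face at its x = -130 mm, towards the robot; control panel on the front's +y side, drawer on the -y side. Slides lie on the deck's rear half.
- drawer (a joint): The station's warming drawer: 0 shut, grows in metres as it slides out towards the station's own -x (full travel 0.16); runs with about 1.5 N of friction plus some drag and stays where it is left. Starts open by 0.125 to 0.15.
- drawer_in (a point): Centre of the drawer's inner floor (28.5 mm above the bench), moving with the drawer; axes as the station's. Inside 200 mm long (x), 226 wide (y); walls 45 mm high, 5 thick. With the drawer out by q, the floor not covered by the deck runs from 100 mm in front of this point (-x) back for q - 5 mm. The space under the deck is 59 mm high above this floor, so the rack passes under.
- drawer_handle (a point): Middle of the drawer's steel bar handle: bar 11 mm thick, 120 mm long along the station's y, 35 mm in front (-x) of the 14 mm thick drawer front and 68.5 mm above the bench. It can be pushed from the front.
- rack: Blue slide rack with ten glass slides on edge, 84 mm (its x) by 52 mm (its y) by 34 mm high, about 0.14 kg, loose, standing on the bench. Origin at the centre of its underside, z up. Grasp it across the 52 mm, over the two solid end plates.
- holster: Fixed stand, black base 100 by 90 by 14 mm, with a grey tube (70 mm long, 21 mm outside, 14 mm inside) leaning 0.35 rad from upright towards the stand's own -x. Origin at the centre of the base's underside.
- holster_rim (a point): Centre of the upper rim of the holster's tube, on the tube's axis; the probe's shoulder rests on it.
- probe: Loose surface probe, 0.1 kg. z runs up the stick; origin on the axis at the free tip's end face. Steel tube 12 mm thick, z = 14 to 105 mm; shoulder 22 mm across to 111; yellow flat-sided head 40 (x) by 24 mm (y) from 111 to 183, display on its -x side. Grasp the head across the 24 mm. Starts in the holster, tip down, axes in line with the stand's but leaning; draw it out 110 mm along its axis.
- probe_tip (a joint): How far the copper tip is pushed in, in metres: 0 when free, 0.010 when bottomed. Its spring gives 0.5 N at 0, growing by 0.35 N per mm (2.3 N at 0.005).
- probe_face (a point): Centre of the copper tip's flat end face, 10 mm across, moving with the tip.
- spot: Yellow check ring printed on the deck near its front edge, 36 mm outside and 28 mm inside, with a small yellow dot at its centre. Origin at its centre, level with the deck (z = 105.5 mm). It has no thickness to feel.
- tube_rack: Bystander: red rack of capped tubes, 150 by 85 by 40 mm, loose on the bench; origin at the centre of its underside.
- bottle: Bystander: brown glass bottle, 60 mm across, 120 mm high, loose on the bench; origin at the centre of its underside.
- forceps: Bystander: steel forceps lying flat on the bench, about 130 by 20 by 6 mm, loose; origin at its middle, on the bench.
Things that resemble listed ones, but are neither listed nor needed, are in the scene too. There is more than one size of the rack; the one meant has the size given above.

How it is judged (in metres and radians):
On the way, in this order (a step that is already met when the one before it is completed fails the run):
1. the slide rack stands flat on the drawer's floor and is let go (x of rack in the frame of drawer_in between -0.085 and 0.085 m and y of rack in the frame of drawer_in between -0.1 and 0.1 m and z of rack in the frame of drawer_in between -0.004 and 0.004 m and angle between rack's own z axis and vertical below 0.1 rad and contact force between the fingers and rack below 0.1 N), for 0.2 s.
2. the drawer is slid fully shut (value of joint drawer below 0.006 m), for 0.2 s.
3. the probe is drawn out of its holster (distance of probe_face from where it was at the start of the episode above 0.11 m), for 0.1 s.
At the end, for the whole second after the job is handed in: For the last second: rack flat in the drawer, drawer shut (within 6 mm), fingers holding the probe still, upright within 0.1 rad, tip centre within 9 mm of the ring centre, tip pushed in 2 to 8.5 mm, deck force 0.8 to 6 N (x of rack in the frame of drawer_in between -0.085 and 0.085 m and y of rack in the frame of drawer_in between -0.1 and 0.1 m and z of rack in the frame of drawer_in between -0.004 and 0.004 m and angle between each of rack, probe's own z axis and vertical below 0.1 rad and value of joint drawer below 0.006 m and horizontal distance between probe_face and spot below 0.009 m and height (world z) of probe below 0.11 m and value of joint probe_tip between 0.002 and 0.0085 m and contact force between probe and station between 0.8 and 6 N and linear speed of probe below 0.02 m/s and contact force between the fingers and probe above 1 N and contact force between probe and holster below 0.1 N); the arm keeps its last pose, push and grip.
It fails at once if the slide rack is dropped or slammed: moving faster than 0.5 m/s while not in the fingers (linear speed of rack above 0.5 m/s and contact force between the fingers and rack below 0.05 N).
It fails at once if the slide rack is tipped more than 0.5 rad (angle between rack's own z axis and vertical above 0.5 rad).
It fails at once if the probe is knocked or pressed hard on the station: over 12 N (contact force between probe and station above 12 N).
It fails at once if the tube rack, bottle or forceps is moved more than 30 mm (distance of any of tube_rack, bottle, forceps from where it was at the start of the episode above 0.03 m).
It also fails if it takes over 72 s, if anything falls off the work surface, if the arm or the gripper's body presses on something with over 40 N, if the wrist force passes 120 N, or if a joint passes its speed limit or range.

## Working session

There is one attempt and no reset: what is moved stays moved. The work goes in short steps, Python scripts to look and compute and a tool call to move; the robot and the scene stay as the last step left them, time stands still between calls to the robot, and variables do not carry over. Pictures are saved under pics/ and viewed, at most 10 in all, crops included, and the job is handed in when it is done.

Besides the shell and the picture viewer there is one more tool, called after ">>>" as a command line: name --argument value ..., lists and objects as JSON in quotes. apply_moves: Moves the arm, as the interface text tells. Shifts and turns lie within -1 to 1; 1 stands for 100 mm of shift or 90 degrees of turn. Its arguments: {"type":"object","properties":{"targets":{"type":"string"},"grip_force":{"type":"number"}},"required":["targets"]}

```bash
mkdir -p pics; cat > h.py <<'E'
import numpy as np, cv2
from scipy.spatial.transform import Rotation as Ro
from workcell import ctrl, get_image, camera_model
def grab(name,n):
    o=ctrl.get_obs(); im,d=get_image(name); cv2.imwrite(f'pics/{n}.png',im[:,:,::-1]); np.savez(f'pics/{n}.npz',im=im,d=d,p=o['position'],r=o['orientation'],name=name); return im,d
def cam(n):
    z=np.load(f'pics/{n}.npz'); name=str(z['name']); m=camera_model(name)
    f=210/np.tan(np.radians(m['vertical_fov'])/2)
    if name=='wrist':
        T=np.array(m['tool_from_camera']); R=Ro.from_rotvec(z['r']).as_matrix(); A=R@T[:3,:3]; c=R@T[:3,3]+z['p']
    else:
        A=np.array(m['R']).T; c=-A@np.array(m['t'])
    return z['im'],z['d'],A,c,f,m['cx'],m['cy']
def ray(n,uv):
    _,_,A,c,f,cx,cy=cam(n); uv=np.atleast_2d(uv).astype(float)
    return c,np.c_[(uv[:,0]-cx)/f,(uv[:,1]-cy)/f,np.ones(len(uv))]@A.T
def plane(n,uv,z):
    c,d=ray(n,uv); return c+d*((z-c[2])/d[:,2])[:,None]
def cloud(n):
    im,d,A,c,f,cx,cy=cam(n); v,u=np.mgrid[:420,:560]
    P=np.stack([(u-cx)/f*d,(v-cy)/f*d,d],-1)@A.T+c; P[d==0]=np.nan; return P
E
python3 - <<'E'
from h import *
for n in('scene','top','wrist'): grab(n,n+'0'); m=camera_model(n); print(n,{k:(np.round(v,3).tolist()) for k,v in m.items() if not isinstance(v,str)})
print(ctrl.get_obs(),ctrl.grasp_offset)
E
```

```text
scene {'vertical_fov': 53.888, 'cx': 286.202, 'cy': 213.692, 'R': [[0.11, 0.994, 0.002], [0.622, -0.067, -0.78], [-0.775, 0.087, -0.625]], 't': [-58.568, -256.09, 1781.193]}
top {'vertical_fov': 48.279, 'cx': 277.645, 'cy': 205.936, 'R': [[-0.024, -1.0, -0.012], [-0.986, 0.026, -0.167], [0.167, 0.008, -0.986]], 't': [43.341, 544.599, 1116.973]}
wrist {'vertical_fov': 64.652, 'cx': 285.019, 'cy': 206.987, 'tool_from_camera': [[-0.0, -0.95, -0.313, 78.773], [1.0, -0.001, 0.001, 0.108], [-0.001, -0.313, 0.95, -141.494], [0.0, 0.0, 0.0, 1.0]]}
{'clock': 0.15, 'q': array([-1.11438774e+00,  3.53515181e-01,  1.63397685e+00, -5.96340014e-06,
        1.15518271e+00, -2.42700947e-03]), 'joint_vel': array([-0.00109822, -0.00255391, -0.00322072, -0.0003168 , -0.00035408,
       -0.00128384]), 'effort': array([-4.88716742e-04, -6.05638289e+01, -3.42335558e+01, -4.63498475e-05,
        6.17780446e-03,  3.96169582e-05]), 'position': array([ 276.63625529, -560.03343768,  230.71201852]), 'orientation': array([-3.05825326e+00, -7.14195715e-01,  3.90738933e-04]), 'ft_force': array([-0.21024408,  0.07933655, -0.17387768]), 'wrist_torque': array([-0.02043689, -0.06818051,  0.0022151 ]), 'grasp_force': 0.0, 'width': 85.30413867044838} 18.700000000000003
```

View pics/top0.png

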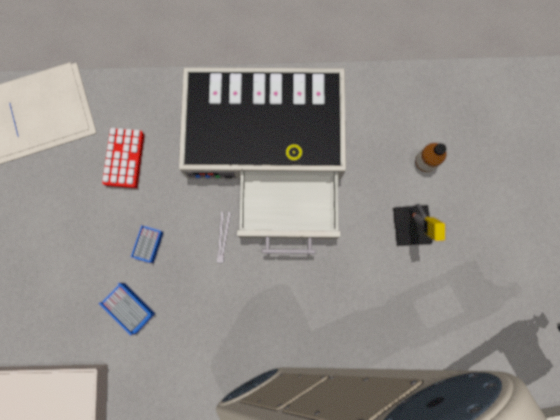

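View pics/scene0.png

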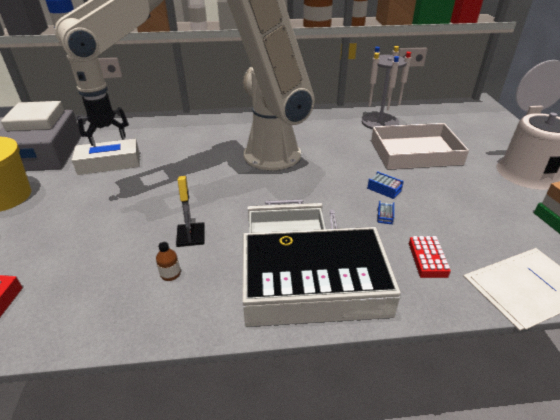

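The top view shows the station (265,120) with its drawer open, the ring at (294,152), blue racks at (147,244) and (127,308), and the holster base at (410,225) with the yellow head at (436,229). The forceps lie at (223,237). The scene view agrees: racks at (386,184) and (386,210), ring at (286,241), head at (183,189).

```bash
python3 - <<'E'
from h import *
def tri(n1,uv1,n2,uv2):
    c1,d1=ray(n1,uv1);c2,d2=ray(n2,uv2);d1=d1[0];d2=d2[0]
    s=np.linalg.lstsq(np.c_[d1,-d2],c2-c1,rcond=None)[0];a=c1+s[0]*d1;b=c2+s[1]*d2
    return ((a+b)/2).round(1),np.linalg.norm(a-b).round(1)
for n in('top0','scene0'):
    im,d,*_=cam(n); hsv=cv2.cvtColor(im,cv2.COLOR_RGB2HSV); P=cloud(n)
    for col,lo,hi in(('blue',(105,120,60),(125,255,255)),('yel',(22,150,80),(34,255,255)),('red',(0,180,80),(8,255,255))):
        m=cv2.inRange(hsv,lo,hi)
        if col=='blue': m=cv2.morphologyEx(m,cv2.MORPH_CLOSE,np.ones((7,7)))
        cs,_=cv2.findContours(m,cv2.RETR_EXTERNAL,cv2.CHAIN_APPROX_NONE)
        for c in cs:
            if cv2.contourArea(c)<40: continue
            M=cv2.moments(c); u,v=M['m10']/M['m00'],M['m01']/M['m00']
            mm=np.zeros(m.shape,np.uint8); cv2.drawContours(mm,[c],-1,1,-1); pts=P[(mm>0)]
            print(n,col,(round(u,1),round(v,1)),cv2.contourArea(c),np.nanmedian(pts,0).round(),'z5/95',np.nanpercentile(pts[:,2],[5,95]).round(1))
            if n=='top0' and col=='blue':
                q=plane(n,c[:,0,:],34)[:,:2].astype(np.float32); print('   rect',cv2.minAreaRect(q))
P=cloud('top0')
for uv in((183,70),(344,70),(344,170),(181,170),(290,202),(250,180),(263,252),(290,252),(314,252),(240,235),(340,235),(408,208),(408,240)):
    print(uv,P[uv[1],uv[0]].round(1))
E
```

```text
top0 blue (132.6, 309.7) 349.5 [300. 386.  39.] z5/95 [ 9.2 47.7]
   rect ((304.5641174316406, 402.42962646484375), (114.20044708251953, 73.30220794677734), 45.61220932006836)
top0 blue (154.0, 248.2) 98.0 [445. 339.  24.] z5/95 [ 9.1 36.1]
   rect ((448.69720458984375, 341.58612060546875), (39.184696197509766, 87.7392349243164), 48.527191162109375)
top0 yel (435.4, 228.8) 317.5 [ 462. -305.  201.] z5/95 [163.3 211.7]
top0 yel (293.5, 151.7) 199.0 [666. -13. 106.] z5/95 [102.9 109.7]
top0 red (133.0, 164.2) 231.0 [671. 392.  28.] z5/95 [14.5 32.5]
scene0 blue (384.5, 194.7) 407.5 [344. 378.  25.] z5/95 [ 2.5 44.8]
scene0 blue (104.2, 148.3) 129.5 [   4. -684.   73.] z5/95 [69.7 75.9]
scene0 blue (59.3, 5.7) 270.5 [-457. -854.  507.] z5/95 [484.8 527.7]
scene0 yel (285.5, 240.1) 84.5 [666. -17. 107.] z5/95 [104.3 108.8]
scene0 yel (182.5, 187.8) 152.0 [ 482. -315.  185.] z5/95 [151.2 211.5]
scene0 yel (11.4, 174.9) 1446.0 [ 240. -933.  112.] z5/95 [ 16.4 192.5]
scene0 red (7.7, 290.7) 466.0 [ 709. -791.   38.] z5/95 [10.  52.9]
scene0 red (426.4, 265.2) 308.5 [755. 391.  24.] z5/95 [ 6.3 31.5]
scene0 red (466.7, 11.0) 477.5 [-418.  940.  453.] z5/95 [410.6 496. ]
(183, 70) [ 9.357e+02  2.784e+02 -6.000e-01]
(344, 70) [ 923.  -159.4   -1.8]
(344, 170) [ 620.  -132.2   97.2]
(181, 170) [633.6 262.   86.3]
(290, 202) [557.7  -1.8  29. ]
(250, 180) [617.1  98.2  29.6]
(263, 252) [430.5  66.9  72.9]
(290, 252) [428.8   2.5  73.3]
(314, 252) [427.5 -54.7  71.9]
(240, 235) [472.  120.8  78.8]
(340, 235) [ 465.8 -117.6   79. ]
(408, 208) [ 536.9 -301.3   14. ]
(408, 240) [ 455.2 -294.7   17.1]
```

```bash
cat >> h.py <<'E'
def plan(pos,yaw,n=None,axis_rot=None):
    o=ctrl.get_obs(); p=np.array(o['position']); R=Ro.from_rotvec(o['orientation'])
    G=axis_rot or Ro.from_euler('z',yaw,degrees=True)*Ro.from_euler('x',180,degrees=True)
    rv=(R.inv()*G).as_rotvec(); d=np.array(pos)-p
    k=max(np.linalg.norm(d)/39,np.degrees(np.linalg.norm(rv))/6.9); n=n or int(np.ceil(k))
    print('rows',n,'min',k.round(2)); s=rv/n; out=[]
    for i in range(n):
        t=R.inv().apply(d/n)/100; out.append(' '.join(f'{x:.3f}' for x in [*t,*(s/(np.pi/2))])); R=R*Ro.from_rotvec(s)
    print('\n'.join(out))
def st():
    o=ctrl.get_obs(); R=Ro.from_rotvec(o['orientation']).as_matrix(); print(o['clock'],o['position'].round(1),'x',R[:,0].round(3),'z',R[:,2].round(3),o['ft_force'].round(2),o['width'].round(1),o['grasp_force'])
E
python3 -c "
from h import *
plan((405,358,260),163,24)"
```

```text
rows 24 min 23.78
0.217 -0.319 -0.012 -0.000 -0.000 -0.063
0.248 -0.296 -0.012 -0.000 -0.000 -0.063
0.276 -0.270 -0.012 -0.000 -0.000 -0.063
0.302 -0.241 -0.012 -0.000 -0.000 -0.063
0.324 -0.210 -0.012 -0.000 -0.000 -0.063
0.343 -0.177 -0.012 -0.000 -0.000 -0.063
0.359 -0.142 -0.012 -0.000 -0.000 -0.063
0.372 -0.106 -0.012 -0.000 -0.000 -0.063
0.380 -0.068 -0.012 -0.000 -0.000 -0.063
0.385 -0.030 -0.012 -0.000 -0.000 -0.063
0.386 0.008 -0.012 -0.000 -0.000 -0.063
0.383 0.046 -0.012 -0.000 -0.000 -0.063
0.377 0.084 -0.012 -0.000 -0.000 -0.063
0.367 0.121 -0.012 -0.000 -0.000 -0.063
0.353 0.157 -0.012 -0.000 -0.000 -0.063
0.336 0.191 -0.012 -0.000 -0.000 -0.063
0.315 0.224 -0.012 -0.000 -0.000 -0.063
0.291 0.254 -0.012 -0.000 -0.000 -0.063
0.264 0.281 -0.012 -0.000 -0.000 -0.063
0.235 0.306 -0.012 -0.000 -0.000 -0.063
0.204 0.328 -0.012 -0.000 -0.000 -0.063
0.170 0.347 -0.012 -0.000 -0.000 -0.063
0.135 0.362 -0.012 -0.000 -0.000 -0.063
0.098 0.374 -0.012 -0.000 -0.000 -0.063
```

>>> apply_moves --targets "0.22 -0.32 -0.02 0 0 -0.063 0; 0.25 -0.30 -0.02 0 0 -0.063 0; 0.28 -0.27 -0.02 0 0 -0.063 0; 0.30 -0.24 -0.02 0 0 -0.063 0; 0.32 -0.21 -0.02 0 0 -0.063 0; 0.34 -0.18 -0.02 0 0 -0.063 0; 0.36 -0.14 -0.02 0 0 -0.063 0; 0.37 -0.11 -0.02 0 0 -0.063 0" --grip_force 30

```text
clock: 0.82
position: [319.3, -252.4, 247.2]
orientation: [-2.543, -1.844, -0.0]
ft_force: [1.0, 0.8, 0.2]
width: 85.4
grasp_force: 0.0
```

>>> apply_moves --targets "0.38 -0.07 -0.01 0 0 -0.063 0; 0.385 -0.03 -0.01 0 0 -0.063 0; 0.385 0.01 -0.01 0 0 -0.063 0; 0.38 0.05 -0.01 0 0 -0.063 0; 0.38 0.08 -0.01 0 0 -0.063 0; 0.37 0.12 -0.01 0 0 -0.063 0; 0.35 0.16 -0.01 0 0 -0.063 0; 0.34 0.19 -0.01 0 0 -0.063 0"

```text
clock: 1.48
position: [363.5, 53.8, 255.6]
orientation: [1.634, 2.682, 0.001]
ft_force: [1.4, 0.1, 1.0]
width: 85.5
grasp_force: 0.0
```

>>> apply_moves --targets "0.32 0.22 -0.01 0 0 -0.063 0; 0.29 0.25 -0.01 0 0 -0.063 0; 0.26 0.28 0 0 0 -0.063 0; 0.24 0.31 0 0 0 -0.063 0; 0.20 0.33 0 0 0 -0.063 0; 0.17 0.35 0 0 0 -0.063 0; 0.13 0.36 0 0 0 -0.063 0; 0.10 0.37 0 0 0 -0.063 0"

```text
clock: 2.15
position: [409.0, 359.2, 257.0]
orientation: [-0.473, -3.106, 0.0]
ft_force: [0.7, -0.2, 0.3]
width: 85.5
grasp_force: 0.0
```

```bash
python3 -c "
from h import *
st(); grab('wrist','w1'); st()
"
```

```text
Traceback (most recent call last):
  File "h.py", line 32, in st
    o=ctrl.get_obs(); R=Ro.from_rotvec(o['orientation']).as_matrix(); print(o['clock'],o['position'].round(1),'x',R[:,0].round(3),'z',R[:,2].round(3),o['ft_force'].round(2),o['width'].round(1),o['grasp_force'])
                                                                                                                                                                             ^^^^^^^^^^^^^^^^
AttributeError: 'float' object has no attribute 'round'
```

```bash
sed -i "s/o\['width'\].round(1)/round(o['width'],1)/" h.py; python3 -c "
from h import *
st(); grab('wrist','w1'); st()
"
```

```text
2.15 [409.  359.2 257. ] x [-0.955  0.298  0.   ] z [-0. -0. -1.] [ 0.69 -0.23  0.34] 85.5 0.0
2.2 [410.4 365.2 257.2] x [-0.957  0.29  -0.   ] z [ 0.001  0.004 -1.   ] [2.17 4.05 1.7 ] 85.2 0.0
```

View pics/w1.png

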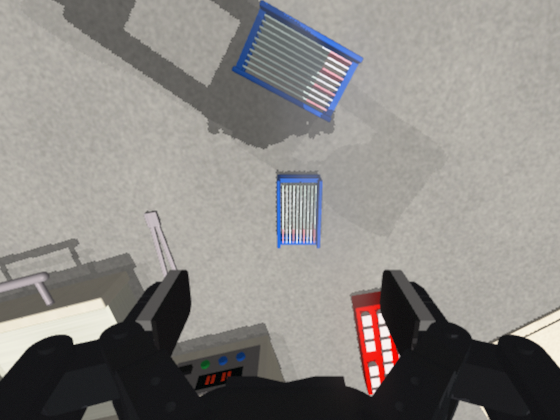

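The wrist view shows the small rack at (300,211), nearly square to the fingers, with the larger decoy at (297,62), the forceps at (160,245) and the tube rack at (378,340). The arm was still settling, so I take a second view from a shifted place.

>>> apply_moves --targets "0 0 0.25 0 0 0 0; 0.2 0 0.25 0 0 0 0; 0 0 0 0 0 0 0; 0 0 0 0 0 0 0; 0 0 0 0 0 0 0"

```text
clock: 2.62
position: [390.8, 363.4, 208.1]
orientation: [0.481, 3.104, 0.001]
ft_force: [0.4, -0.3, 0.3]
width: 85.7
grasp_force: 0.0
```

```bash
python3 - <<'E'
from h import *
grab('wrist','w2'); st()
C={}
for n in('w1','w2'):
    im,*_=cam(n); hsv=cv2.cvtColor(im,cv2.COLOR_RGB2HSV)
    m=cv2.morphologyEx(cv2.inRange(hsv,(105,130,50),(125,255,255)),cv2.MORPH_CLOSE,np.ones((15,15)))
    cs,_=cv2.findContours(m,cv2.RETR_EXTERNAL,cv2.CHAIN_APPROX_NONE)
    P=cloud(n)
    for c in cs:
        if cv2.contourArea(c)<800: continue
        r=cv2.minAreaRect(c); (u,v)=r[0]
        q=plane(n,c[:,0,:],34)[:,:2].astype(np.float32); rr=cv2.minAreaRect(q)
        mm=np.zeros(m.shape,np.uint8); cv2.drawContours(mm,[c],-1,1,-1); pts=P[mm>0]; pts=pts[pts[:,2]>28]
        rc=cv2.minAreaRect(pts[:,:2].astype(np.float32))
        print(n,(u,v),r[1],'\n  plane',rr,'\n  cloud',rc,np.nanpercentile(pts[:,2],[50,95,99]).round(1))
        if 60<max(r[1])<120 and abs(u-300)<60: # corners
            print('  px',c[:,0,:].min(0),c[:,0,:].max(0))
E
```

```text
2.6667 [391.3 363.6 208.6] x [-0.953  0.303 -0.001] z [ 0.002  0.001 -1.   ] [ 0.7  -0.93  0.09] 85.8 0.0
w1 (295.8226318359375, 57.956886291503906) (117.31521606445312, 81.4123306274414) 
  plane ((301.6175231933594, 404.458251953125), (113.66741943359375, 74.97896575927734), 46.14603042602539) 
  cloud ((303.993408203125, 402.7163391113281), (110.8532485961914, 69.09149932861328), 45.703853607177734) [42.  44.9 45.5]
  px [232   0] [361 116]
w2 (302.0, 241.5) (81.0, 50.0) 
  plane ((455.3644104003906, 359.50677490234375), (50.63310623168945, 91.91781616210938), 72.4876480102539) 
  cloud ((460.0443115234375, 358.78302001953125), (50.2026252746582, 83.0984878540039), 71.98698425292969) [32.6 33.8 34.2]
  px [277 201] [327 282]
w2 (269.0542297363281, 62.872337341308594) (61.959774017333984, 89.47223663330078) 
  plane ((283.7420959472656, 381.7086181640625), (54.99362564086914, 70.3488998413086), 45.531837463378906) 
  cloud ((284.29931640625, 381.8360900878906), (53.69532012939453, 68.08206939697266), 45.618263244628906) [40.7 44.8 45.3]
  px [225  10] [290 116]
```

```bash
python3 - <<'E'
from h import *
L={}
for n in('w1','w2'):
    im,*_=cam(n); hsv=cv2.cvtColor(im,cv2.COLOR_RGB2HSV); P=cloud(n)
    m=(cv2.inRange(hsv,(105,100,40),(125,255,255))>0)
    m[:130]=0
    pts=P[m&(P[...,2]>28)&(np.abs(P[...,0]-455)<70)&(np.abs(P[...,1]-355)<70)]
    print(n,cv2.minAreaRect(pts[:,:2].astype(np.float32)))
    k=np.argwhere(m&(P[...,2]>20)&(np.abs(P[...,0]-455)<70)&(np.abs(P[...,1]-355)<70))[:,::-1]
    L[n]=cv2.boxPoints(cv2.minAreaRect(k.astype(np.float32))); L[n]=L[n][np.argsort(L[n].sum(1))[[0,3]]]; print(L[n].round(1))
# triangulate nearest & farthest corners
for i in(0,1):
    c1,d1=ray('w1',L['w1'][i]);c2,d2=ray('w2',L['w2'][i]);s=np.linalg.lstsq(np.c_[d1[0],-d2[0]],c2-c1,rcond=None)[0]
    print((c1+s[0]*d1[0]).round(1),(c2+s[1]*d2[0]).round(1))
plan((460,359,208),162,4)
E
```

```text
w1 ((460.0249328613281, 358.6081848144531), (50.93501281738281, 84.22261810302734), 72.76670837402344)
[[277. 177.]
 [321. 247.]]
w2 ((460.12432861328125, 359.02911376953125), (50.720123291015625, 83.0984878540039), 71.98698425292969)
[[278. 205.]
 [327. 281.]]
[412.6 346.8  19.3] [412.8 347.5  19.2]
[510.5 372.3  27.7] [510.5 372.8  27.7]
rows 4 min 1.77
-0.167 0.041 0.002 0.000 0.000 0.001
-0.167 0.041 0.002 0.000 0.000 0.001
-0.167 0.042 0.002 0.000 0.000 0.001
-0.167 0.042 0.001 0.000 0.000 0.001
```

>>> apply_moves --targets "-0.33 0.08 0 0 0 0.002 0; -0.34 0.09 0.2 0 0 0.002 0; 0 0 0.4 0 0 0 0; 0 0 0.4 0 0 0 0; 0 0 0.4 0 0 0 0; 0 0 0.2 0 0 0 0; 0 0 0.1 0 0 0 0; 0 0 0 0 0 0 0"

```text
clock: 3.33
position: [459.3, 358.4, 36.2]
orientation: [-0.492, -3.102, 0.002]
ft_force: [-1.4, 0.0, -0.4]
width: 85.2
grasp_force: 0.0
```

```bash
python3 - <<'E'
from h import *
st(); plan((460,359,8),162,2)
E
```

```text
3.3333 [459.3 358.4  36.2] x [-0.951  0.31   0.001] z [-0.001 -0.001 -1.   ] [-1.37  0.05 -0.41] 85.2 0.0
rows 2 min 0.72
-0.002 0.004 0.141 -0.000 -0.000 -0.000
-0.002 0.004 0.141 -0.000 -0.000 -0.000
```

>>> apply_moves --targets "0 0 0.15 0 0 0 0; 0 0 0.13 0 0 0 0; 0 0 0 0 0 0 0; 0 0 0 0 0 0 0.35; 0 0 0 0 0 0 0.5; 0 0 0 0 0 0 0.6; 0 0 0 0 0 0 0.7; 0 0 0 0 0 0 0.7" --grip_force 30

```text
clock: 4.0
position: [459.9, 359.6, 10.6]
orientation: [0.491, 3.102, 0.002]
ft_force: [-0.6, -2.1, 6.7]
width: 51.4
grasp_force: 31.8
```

>>> apply_moves --targets "0 0 0 0 0 0 0.7; 0 0 0 0 0 0 0.7; 0 0 0 0 0 0 0.7; 0 0 0 0 0 0 0.7; 0 0 0 0 0 0 0.7"

```text
clock: 4.42
position: [459.9, 359.6, 10.6]
orientation: [0.491, 3.102, 0.002]
ft_force: [0.2, -1.0, 6.4]
width: 50.9
grasp_force: 31.8
```

```bash
python3 - <<'E'
from h import *
P=cloud('top0'); im,*_=cam('top0')
# handle: z 60-80, x 415-445
def sel(x0,x1,y0,y1,z0,z1): 
    m=(P[...,0]>x0)&(P[...,0]<x1)&(P[...,1]>y0)&(P[...,1]<y1)&(P[...,2]>z0)&(P[...,2]<z1); return P[m]
h=sel(410,447,-90,90,55,85); print('handle',cv2.minAreaRect(h[:,:2].astype(np.float32)),h[:,2].mean())
f=sel(455,500,-140,140,65,85); print('front',cv2.minAreaRect(f[:,:2].astype(np.float32)),np.polyfit(f[:,1],f[:,0],1))
w=sel(455,640,-140,140,22,35); print('floor',cv2.minAreaRect(w[:,:2].astype(np.float32)),np.median(w[:,2]))
d=sel(600,930,-250,300,98,115); r=cv2.minAreaRect(d[:,:2].astype(np.float32)); print('deck',r,np.median(d[:,2]))
g=cv2.cvtColor(im,cv2.COLOR_RGB2HSV)
E
```

```text
handle ((437.4434814453125, 7.0329742431640625), (128.9824981689453, 21.196815490722656), 88.5572509765625) 72.44645662109677
front ((477.5335998535156, 4.9241943359375), (245.0970001220703, 42.70436096191406), 89.83480834960938) [3.19239382e-02 4.76088523e+02]
floor ((553.806884765625, 5.1285400390625), (272.9747619628906, 172.53793334960938), 87.97086334228516) 28.327888478446653
deck ((755.60400390625, 60.59342956542969), (400.34234619140625, 261.0135498046875), 87.95404052734375) 105.42357529017772
```

>>> apply_moves --targets "0 0 -0.1 0 0 0 0.7; 0 0 -0.2 0 0 0 0.7; 0 0 -0.3 0 0 0 0.7; 0 0 -0.4 0 0 0 0.7; 0 0 -0.4 0 0 0 0.7; 0 0 0 0 0 0 0.7; 0 0 0 0 0 0 0.7"

```text
clock: 5.0
position: [460.6, 360.1, 152.7]
orientation: [0.491, 3.099, 0.007]
ft_force: [-0.5, -0.4, -2.1]
width: 51.4
grasp_force: 32.5
```

```bash
python3 - <<'E'
from h import *
plan((548,1,150),178)
E
```

```text
rows 10 min 9.48
-0.194 -0.315 0.002 0.000 0.000 -0.018
-0.185 -0.320 0.002 0.000 0.000 -0.018
-0.176 -0.325 0.002 0.000 0.000 -0.018
-0.167 -0.330 0.002 0.000 0.000 -0.018
-0.158 -0.334 0.002 0.000 0.000 -0.018
-0.148 -0.338 0.002 0.000 0.000 -0.018
-0.139 -0.342 0.002 0.000 0.000 -0.018
-0.129 -0.346 0.002 0.000 0.000 -0.018
-0.120 -0.350 0.002 0.000 0.000 -0.018
-0.110 -0.353 0.003 0.000 0.000 -0.018
```

>>> apply_moves --targets "-0.10 -0.16 0 0 0 -0.009 0.7; -0.19 -0.32 0 0 0 -0.018 0.7; -0.18 -0.32 0 0 0 -0.018 0.7; -0.17 -0.33 0 0 0 -0.018 0.7; -0.16 -0.33 0 0 0 -0.018 0.7; -0.15 -0.34 0 0 0 -0.018 0.7; -0.14 -0.34 0 0 0 -0.018 0.7; -0.13 -0.345 0 0 0 -0.018 0.7"

```text
clock: 5.67
position: [522.5, 87.3, 148.1]
orientation: [-0.158, -3.135, 0.001]
ft_force: [0.8, -0.1, -2.0]
width: 51.3
grasp_force: 32.3
```

>>> apply_moves --targets "-0.12 -0.35 0 0 0 -0.018 0.7; -0.11 -0.35 0 0 0 -0.018 0.7; -0.06 -0.17 0 0 0 -0.009 0.7; 0 0 0 0 0 0 0.7; 0 0 0 0 0 0 0.7; 0 0 0 0 0 0 0.7"

```text
clock: 6.17
position: [544.5, 0.7, 148.4]
orientation: [-0.05, -3.139, -0.001]
ft_force: [-0.4, -0.2, -2.3]
width: 51.2
grasp_force: 32.4
```

```bash
python3 - <<'E'
from h import *
grab('wrist','w3'); st(); grab('top','top3')
E
```

```text
6.2167 [544.7   1.1 148.6] x [-1.     0.031  0.002] z [-0.002  0.    -1.   ] [ 0.42  0.44 -2.17] 51.2 32.40855932235718
```

View pics/w3.png

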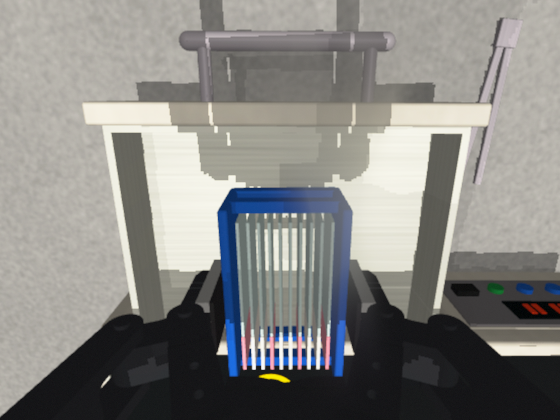

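The rack is held square above the drawer. The drawer front's top edge runs at row ~103–125, the handle at row ~40, and the side walls at columns ~110 and ~465.

```bash
python3 - <<'E'
from h import *
P=cloud('w3')
for uv in((285,40),(285,108),(285,122),(100,115),(480,115),(108,140),(468,140),(285,160),(480,345),(187,40),(390,40)): print(uv,P[uv[1],uv[0]].round(1))
yaw=np.radians(-2.05); X=np.array([np.cos(yaw),np.sin(yaw)]);Y=np.array([-X[1],X[0]]); S=np.array([755.6,60.6])
for uv in((285,40),(285,115)): d=P[uv[1],uv[0]][:2]-S; print('station',d@X,d@Y)
E
```

```text
(285, 40) [430.5   3.4  73. ]
(285, 108) [468.7   2.1  82.7]
(285, 122) [476.8   1.9  83.3]
(100, 115) [ 469.1 -108.9   83.7]
(480, 115) [476.5 119.6  82.4]
(108, 140) [ 485.1 -112.8   72.8]
(468, 140) [492.6 119.8  72.7]
(285, 160) [509.8   0.8  28.2]
(480, 345) [533.2  57.  210.6]
(187, 40) [428.7 -54.3  73.8]
(390, 40) [432.3  65.6  72. ]
station -322.8588123796458 -68.8133364951443
station -280.64259479938164 -68.66333435484223
```

>>> apply_moves --targets "0 0 0.2 0 0 0 0.7; 0 0 0.2 0 0 0 0.7; 0 0 0.2 0 0 0 0.7; 0 0 0.2 0 0 0 0.7; 0 0 0.12 0 0 0 0.7; 0 0 0.06 0 0 0 0.7; 0 0 0.03 0 0 0 0.7; 0 0 0 0 0 0 0.7"

```text
clock: 6.93
position: [545.6, 0.6, 48.2]
orientation: [-0.048, -3.141, 0.0]
ft_force: [0.1, -0.4, -1.7]
width: 51.5
grasp_force: 32.4
```

>>> apply_moves --targets "0 0 0.02 0 0 0 0.7; 0 0 0.02 0 0 0 0.7; 0 0 0.01 0 0 0 0.7; 0 0 0 0 0 0 0.7"

```text
clock: 7.27
position: [545.8, 0.1, 43.6]
orientation: [0.049, 3.141, 0.0]
ft_force: [-0.1, -0.0, -1.4]
width: 51.5
grasp_force: 32.4
```

>>> apply_moves --targets "0 0 0.02 0 0 0 0.7; 0 0 0.01 0 0 0 0.7; 0 0 0.01 0 0 0 0.7; 0 0 0 0 0 0 0.7"

```text
clock: 7.6
position: [545.6, 0.2, 39.2]
orientation: [-0.049, -3.141, 0.0]
ft_force: [-0.1, 0.8, -1.3]
width: 51.2
grasp_force: 32.4
```

>>> apply_moves --targets "0 0 0.01 0 0 0 0.7; 0 0 0 0 0 0 0.7; 0 0 0 0 0 0 0.7"

```text
clock: 7.85
position: [546.6, 0.1, 39.1]
orientation: [0.049, 3.139, -0.0]
ft_force: [0.4, -0.8, 5.3]
width: 52.0
grasp_force: 33.3
```

>>> apply_moves --targets "0 0 0.01 0 0 0 0.7; 0 0 0 0 0 0 0.7; 0 0 0 0 0 0 0.7"

```text
clock: 8.1
position: [547.7, 0.1, 39.0]
orientation: [0.049, 3.137, -0.0]
ft_force: [-0.1, -1.2, 14.4]
width: 51.3
grasp_force: 34.3
```

>>> apply_moves --targets "0 0 -0.015 0 0 0 0.7; 0 0 0 0 0 0 0.5; 0 0 0 0 0 0 0.3; 0 0 0 0 0 0 0.2; 0 0 0 0 0 0 0.1; 0 0 0 0 0 0 0; 0 0 0 0 0 0 0; 0 0 0 0 0 0 0"

```text
clock: 8.77
position: [545.6, 0.2, 38.7]
orientation: [-0.049, -3.141, -0.0]
ft_force: [-0.3, -0.5, 0.8]
width: 85.6
grasp_force: 0.0
```

>>> apply_moves --targets "0 0 0 0 0 0 0; 0 0 -0.1 0 0 0 0; 0 0 -0.2 0 0 0 0; 0 0 -0.3 0 0 0 0; 0 0 -0.35 0 0 0 0; 0 0 -0.2 0 0 0 0; 0 0 0 0 0 0 0; 0 0 0 0 0 0 0"

```text
clock: 9.43
position: [546.5, 0.2, 155.6]
orientation: [0.049, 3.138, 0.0]
ft_force: [-0.5, 1.0, -0.0]
width: 85.5
grasp_force: 0.0
```

```bash
python3 - <<'E'
from h import *
grab('wrist','w4'); st(); P=cloud('w4'); im=cam('w4')[0]
m=cv2.inRange(cv2.cvtColor(im,cv2.COLOR_RGB2HSV),(105,100,40),(125,255,255))>0
p=P[m&(np.abs(P[...,0]-546)<60)&(np.abs(P[...,1])<60)]
q=p[p[:,2]>57]; r=cv2.minAreaRect(q[:,:2].astype(np.float32)); print(r,np.nanpercentile(p[:,2],[2,50,98]))
A=np.c_[q[:,:2],np.ones(len(q))]; print('tilt',np.linalg.lstsq(A,q[:,2],rcond=None)[0])
E
```

```text
9.4833 [5.455e+02 2.000e-01 1.543e+02] x [-1.     0.031 -0.001] z [ 0.001 -0.    -1.   ] [-0.09  0.89 -0.32] 85.2 0.0
((546.0692138671875, -1.1128578186035156), (51.20286178588867, 83.93351745605469), 88.39266967773438) [29.91102741 52.33315349 62.33982383]
tilt [2.26143482e-03 3.74053779e-03 5.98957019e+01]
```

>>> apply_moves --targets "0.2 0 0 0 0 0 0.5; 0.4 0.02 0 0 0 0 1; 0.4 0.02 0 0 0 0 1; 0.4 0.02 0 0 0 0 1; 0.2 0 0.1 0 0 0 1; 0 0 0.35 0 0 0 1; 0 0 0.35 0 0 0 1; 0 0 0.2 0 0 0 1"

```text
clock: 10.15
position: [383.4, 11.2, 51.1]
orientation: [-0.049, -3.138, 0.0]
ft_force: [-1.8, 0.9, 0.0]
width: -0.3
grasp_force: 0.0
```

>>> apply_moves --targets "0 0 0 0 0 0 1; 0 0 0 0 0 0 1; 0 0 0 0 0 0 1"

```text
clock: 10.4
position: [385.9, 11.2, 54.1]
orientation: [-0.049, -3.141, 0.0]
ft_force: [-0.3, -0.7, 1.5]
width: 0.1
grasp_force: 0.0
```

>>> apply_moves --targets "-0.12 0 0 0 0 0 1; -0.08 0 0 0 0 0 1; -0.06 0 0 0 0 0 1; -0.06 0 0 0 0 0 1; -0.08 0 0 0 0 0 1; -0.1 0 0 0 0 0 1; -0.12 0 0 0 0 0 1; -0.12 0 0 0 0 0 1"

```text
clock: 11.07
position: [460.9, 8.8, 53.8]
orientation: [-0.049, -3.141, 0.0]
ft_force: [-1.9, -1.7, 1.0]
width: 0.1
grasp_force: 1.2
```

>>> apply_moves --targets "-0.12 0 0 0 0 0 1; -0.12 0 0 0 0 0 1; -0.12 0 0 0 0 0 1; -0.12 0 0 0 0 0 1; -0.12 0 0 0 0 0 1; -0.1 0 0 0 0 0 1; -0.08 0 0 0 0 0 1; -0.06 0 0 0 0 0 1"

```text
clock: 11.73
position: [545.0, 6.2, 53.6]
orientation: [0.049, 3.141, 0.0]
ft_force: [-2.1, -0.6, 0.2]
width: -0.0
grasp_force: 0.9
```

>>> apply_moves --targets "-0.05 0 0 0 0 0 1; -0.04 0 0 0 0 0 1; -0.03 0 0 0 0 0 1; -0.03 0 0 0 0 0 1; 0 0 0 0 0 0 1"

```text
clock: 12.15
position: [557.6, 5.8, 53.6]
orientation: [-0.049, -3.138, 0.0]
ft_force: [-5.4, -0.9, 2.1]
width: -0.1
grasp_force: 2.6
```

>>> apply_moves --targets "-0.02 0 0 0 0 0 1; -0.02 0 0 0 0 0 1; 0 0 0 0 0 0 1; 0 0 0 0 0 0 1"

```text
clock: 12.48
position: [557.7, 5.8, 53.2]
orientation: [-0.049, -3.131, -0.0]
ft_force: [-16.9, 0.6, 11.1]
width: -0.2
grasp_force: 8.6
```

>>> apply_moves --targets "0 0 0 0 0 0 1; 0.2 0 0 0 0 0 1; 0.3 0 0 0 0 0 1; 0.2 0 -0.2 0 0 0 1; 0 0 -0.4 0 0 0 1; 0 0 -0.4 0 0 0 1; 0 0 -0.4 0 0 0 1; 0 0 -0.4 0 0 0 0"

```text
clock: 13.15
position: [492.7, 8.0, 236.2]
orientation: [0.049, 3.14, 0.0]
ft_force: [0.6, -0.3, 0.4]
width: 10.4
grasp_force: 0.0
```

```bash
python3 - <<'E'
from h import *
st()
for n in('top0','scene0'):
    P=cloud(n); im=cam(n)[0]; hsv=cv2.cvtColor(im,cv2.COLOR_RGB2HSV)
    reg=(np.abs(P[...,0]-490)<90)&(np.abs(P[...,1]+300)<90)
    b=P[reg&(P[...,2]>8)&(P[...,2]<20)]; print('base',len(b),cv2.minAreaRect(b[:,:2].astype(np.float32)))
    t=P[reg&(P[...,2]>25)]; 
    for z in range(30,215,20):
        q=t[(t[:,2]>z-10)&(t[:,2]<z+10)]; 
        if len(q):print(n,z,len(q),q.mean(0).round(1))
E
```

```text
13.15 [492.7   8.  236.2] x [-1.     0.031 -0.001] z [ 0.001  0.    -1.   ] [ 0.64 -0.33  0.36] 10.4 0.0
base 1097 ((494.5200500488281, -293.3896789550781), (100.2060775756836, 125.13389587402344), 2.3344221115112305)
top0 30 9 [ 525.4 -305.7   35.1]
top0 50 19 [ 527.3 -305.3   49.3]
top0 70 24 [ 523.5 -304.4   72.9]
top0 90 58 [ 514.1 -305.6   89.6]
top0 110 54 [ 501.2 -305.7  109.4]
top0 130 15 [ 480.9 -301.4  129.3]
top0 150 56 [ 478.5 -301.9  151.1]
top0 170 84 [ 473.7 -302.8  169.7]
top0 190 100 [ 461.4 -305.1  192.3]
top0 210 191 [ 458.1 -310.5  206.2]
base 522 ((496.32806396484375, -313.7024230957031), (103.3856201171875, 89.71302795410156), 2.448896884918213)
scene0 30 13 [ 537.8 -311.4   31.8]
scene0 50 26 [ 531.6 -310.7   51.8]
scene0 70 25 [ 526.1 -311.    70.6]
scene0 90 56 [ 515.4 -311.7   89. ]
scene0 110 55 [ 501.1 -312.4  110.1]
scene0 130 40 [ 490.2 -313.1  130.2]
scene0 150 44 [ 489.  -311.9  152.7]
scene0 170 63 [ 484.9 -312.   170.3]
scene0 190 60 [ 477.4 -312.8  190.3]
scene0 210 57 [ 468.1 -314.8  206.5]
```

>>> apply_moves --targets "0.06 -0.33 -0.1 0 0 0 0; 0.06 -0.39 -0.1 0 0 0 0; 0.06 -0.39 -0.1 0 0 0 0; 0.06 -0.39 -0.1 0 0 0 0; 0.06 -0.39 -0.1 0 0 0 0; 0.06 -0.39 -0.1 0 0 0 0; 0.06 -0.39 -0.1 0 0 0 0; 0.06 -0.35 -0.1 0 0 0 0"

```text
clock: 13.82
position: [434.9, -294.8, 314.8]
orientation: [0.05, 3.14, -0.001]
ft_force: [0.6, -0.2, -0.2]
width: 85.6
grasp_force: 0.0
```

>>> apply_moves --targets "0 0 0 0 0 0 0; 0 0 0 0 0 0 0; 0 0 0 0 0 0 0; 0 0 0 0 0 0 0"

```text
clock: 14.15
position: [435.5, -291.4, 313.4]
orientation: [-0.048, -3.141, -0.001]
ft_force: [0.9, 0.2, 0.4]
width: 85.2
grasp_force: 0.0
```

```bash
python3 - <<'E'
from h import *
grab('wrist','w5'); st(); grab('top','top5')
E
```

```text
14.2 [ 435.6 -291.3  313.4] x [-1.    0.03  0.  ] z [-0.     0.001 -1.   ] [ 0.94  0.34 -0.18] 85.3 0.0
```

View pics/w5.png

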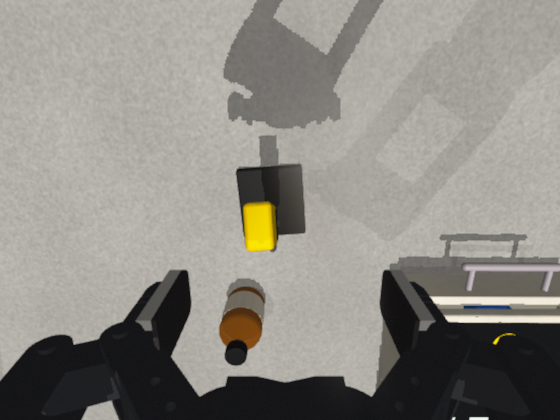

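View pics/top5.png

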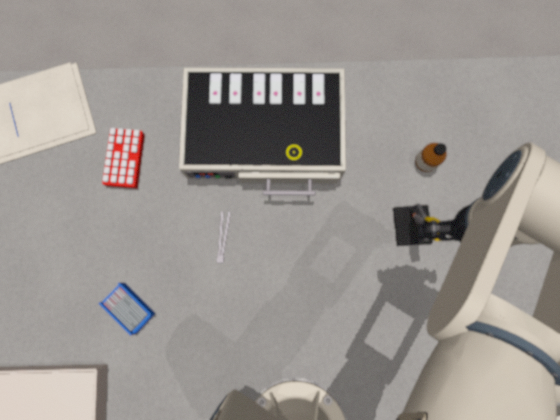

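The wrist view shows the head at (260,226), the holster base at (270,200), and the bottle at (240,325). A blue strip is visible at (487,306) between drawer front and housing, so I check the drawer's closure numerically.

```bash
python3 - <<'E'
from h import *
yaw=np.radians(-2.05); X=np.array([np.cos(yaw),np.sin(yaw)]);Y=np.array([-X[1],X[0]]); S=np.array([755.6,60.6])
P=cloud('top5'); im,*_=cam('top5')
for u in (265,290,310,330):
    print('col',u)
    for v in range(164,200,2):
        p=P[v,u]; d=p[:2]-S; print((v,round(d@X,1),round(p[2],1),im[v,u].tolist()),end=' ')
    print()
P=cloud('w5'); im,*_=cam('w5'); u=490
for v in range(262,335,3):
    p=P[v,u]; d=p[:2]-S; print((v,round(d@X,1),round(p[2],1),im[v,u].tolist()))
E
```

```text
col 265
(164, np.float64(-117.5), np.float64(105.5), [111, 106, 101]) (166, np.float64(-122.2), np.float64(104.6), [203, 196, 186]) (168, np.float64(-127.6), np.float64(106.5), [210, 204, 193]) (170, np.float64(-129.5), np.float64(94.7), [151, 146, 137]) (172, np.float64(-131.6), np.float64(82.8), [165, 161, 150]) (174, np.float64(-137.0), np.float64(84.5), [213, 207, 196]) (176, np.float64(-142.2), np.float64(85.4), [208, 201, 190]) (178, np.float64(-143.3), np.float64(68.9), [133, 127, 120]) (180, np.float64(-143.3), np.float64(46.4), [100, 95, 91]) (182, np.float64(-138.1), np.float64(0.1), [106, 103, 99]) (184, np.float64(-144.0), np.float64(2.8), [107, 103, 103]) (186, np.float64(-148.8), np.float64(0.4), [108, 104, 103]) (188, np.float64(-153.3), np.float64(-3.5), [107, 103, 102]) (190, np.float64(-173.9), np.float64(71.3), [140, 135, 136]) (192, np.float64(-179.3), np.float64(73.6), [171, 165, 168]) (194, np.float64(-183.5), np.float64(69.5), [151, 145, 148]) (196, np.float64(-175.4), np.float64(1.0), [152, 148, 145]) (198, np.float64(-180.7), np.float64(1.3), [161, 159, 155])
[... 4101 characters left out ...]
.3), np.float64(84.6), [241, 236, 222])
(304, np.float64(-134.5), np.float64(84.1), [212, 204, 184])
(307, np.float64(-107.1), np.float64(51.6), [19, 62, 129])
(310, np.float64(-132.0), np.float64(93.4), [101, 97, 88])
(313, np.float64(-131.3), np.float64(98.8), [107, 104, 94])
(316, np.float64(-130.7), np.float64(104.1), [211, 202, 183])
(319, np.float64(-126.3), np.float64(104.1), [240, 234, 220])
(322, np.float64(-121.7), np.float64(104.0), [192, 185, 167])
(325, np.float64(-118.7), np.float64(105.9), [25, 26, 29])
(328, np.float64(-113.2), np.float64(104.6), [24, 26, 28])
(331, np.float64(-108.5), np.float64(104.5), [24, 26, 28])
(334, np.float64(-103.3), np.float64(103.7), [24, 26, 28])
```

>>> apply_moves --targets "0.2 -0.2 -0.1 0 0 0 0; 0.2 -0.2 0 0 0 0 0; 0 0 0 0 0 0 0; 0 0 0 0 0 0 0; 0 0 0 0 0 0 0"

```text
clock: 14.67
position: [394.6, -330.4, 323.6]
orientation: [0.049, 3.141, 0.001]
ft_force: [-0.1, 0.8, -0.6]
width: 85.4
grasp_force: 0.0
```

```bash
python3 - <<'E'
from h import *
grab('wrist','w6'); st()
uv={}
for n in('w5','w6','top0','top5','scene0'):
    P=cloud(n); im=cam(n)[0]; hsv=cv2.cvtColor(im,cv2.COLOR_RGB2HSV); m=cv2.inRange(hsv,(20,130,70),(36,255,255))>0
    hd=m&(np.abs(P[...,0]-475)<60)&(np.abs(P[...,1]+310)<60)
    if hd.sum()>50 and n!='top5':
        p=P[hd]; 
        k=np.argwhere(hd)[:,::-1].astype(np.float32); uv[n]=k.mean(0)
        top=p[p[:,2]>np.nanpercentile(p[:,2],60)]
        r=cv2.minAreaRect(top[:,:2].astype(np.float32)); print(n,'head',len(p),p.mean(0).round(1),'top rect',np.round(r[0],1),np.round(r[1],1),round(r[2],1),'z',np.nanpercentile(p[:,2],[2,50,98]).round(1))
        for z in range(140,220,10):
            q=p[np.abs(p[:,2]-z)<5]
            if len(q)>8: print('   z',z,len(q),'x',np.percentile(q[:,0],[2,98]).round(1),'y',np.percentile(q[:,1],[2,50,98]).round(1))
        b=P[(np.abs(P[...,0]-495)<75)&(np.abs(P[...,1]+310)<75)&(P[...,2]>9)&(P[...,2]<18)]; print('   base',cv2.minAreaRect(b[:,:2].astype(np.float32)))
    rg=m&(np.abs(P[...,0]-666)<40)&(np.abs(P[...,1]+13)<40)&(P[...,2]>90)
    if rg.sum()>20:
        k=np.argwhere(rg)[:,::-1].astype(np.float32); q=plane(n,k,105.5); (c,w,a)=cv2.minAreaRect(q[:,:2].astype(np.float32)); print(n,'ring',np.round(c,1),np.round(w,1))
E
```

```text
14.7167 [ 394.7 -330.4  323.6] x [-1.    0.03 -0.  ] z [ 0.  0. -1.] [-0.02 -0.34  0.17] 85.4 0.0
w5 head 1512 [ 453.4 -314.   199.8] top rect [ 461.  -314.5] [22.  23.8] 9.4 z [164.  203.8 210.6]
   z 170 19 x [447.9 477.2] y [-302.7 -302.2 -301.4]
   z 180 29 x [441.6 474.5] y [-303.5 -302.2 -301.6]
   z 190 33 x [434.1 475.7] y [-319.7 -302.5 -301.8]
   z 200 769 x [434.4 459.5] y [-326.  -314.4 -302.6]
   z 210 630 x [451.6 470.9] y [-324.8 -313.9 -303. ]
   base ((492.003662109375, -312.5826721191406), (99.66851806640625, 89.90921783447266), 2.577491521835327)
w5 ring [651.7 -20.8] [ 9.  28.1]
w6 head 1180 [ 452.2 -315.3  201.8] top rect [ 461.3 -314.7] [20.9 22.6] 2.0 z [183.2 204.3 210.7]
   z 200 623 x [434.4 454.7] y [-326.3 -315.4 -304.1]
   z 210 526 x [451.7 470.3] y [-325.5 -314.5 -303.8]
   base ((491.9940490722656, -312.7119140625), (99.94588470458984, 89.98139953613281), 2.683516263961792)
top0 head 368 [ 462.5 -307.5  192.3] top rect [ 458.5 -311.1] [34.8 22. ] 2.3 z [153.  200.4 212.3]
   z 160 18 x [449.2 492.9] y [-312.1 -301.1 -298.3]
   z 170 34 x [449.4 489.3] 
[... 340 characters left out ...]
63964844)
top0 ring [665.7 -12.3] [40.8 39.7]
top5 ring [665.7 -12.3] [40.8 39.7]
scene0 head 199 [ 480.9 -314.1  182.7] top rect [ 461.  -314.2] [23.8 43.5] 89.5 z [146.7 184.5 212.5]
   z 150 18 x [491.2 498.8] y [-322.7 -312.4 -304.4]
   z 160 30 x [485.1 497.6] y [-324.8 -312.8 -303. ]
   z 170 21 x [481.  490.7] y [-323.9 -313.6 -302.7]
   z 180 29 x [478.3 490.3] y [-325.5 -313.8 -304.1]
   z 190 30 x [473.2 485.4] y [-324.  -313.5 -302.7]
   z 200 34 x [440.4 481.1] y [-326.1 -314.1 -304.7]
   z 210 34 x [455.7 476. ] y [-324.8 -315.9 -303.9]
   base ((496.1232604980469, -313.711181640625), (102.97561645507812, 89.71302795410156), 2.448896884918213)
scene0 ring [667. -17.] [37.9 38.6]
```

```bash
cat >> h.py <<'E'
a=.35; y0=np.radians(2.6); c0,s0=np.cos(y0),np.sin(y0)
U=np.array([-np.sin(a)*c0,-np.sin(a)*s0,np.cos(a)]); PX=np.array([np.cos(a)*c0,np.cos(a)*s0,np.sin(a)])
TOP=np.array([452.5,-314.3,204.]); GR=Ro.from_matrix(np.c_[-PX,np.cross(U,PX),-U])
E
python3 - <<'E'
from h import *
print(TOP+40*U); plan(TOP+40*U,0,6,GR)
E
```

```text
[ 438.79820728 -314.92219477  241.57490851]
rows 6 min 2.97
-0.073 0.028 0.137 -0.001 -0.037 -0.008
-0.065 0.027 0.141 -0.001 -0.037 -0.008
-0.057 0.026 0.144 -0.001 -0.037 -0.008
-0.049 0.025 0.148 -0.001 -0.037 -0.008
-0.040 0.024 0.150 -0.001 -0.037 -0.008
-0.032 0.023 0.152 -0.001 -0.037 -0.008
```

>>> apply_moves --targets "-0.07 0.03 0.14 0 -0.037 -0.008 0; -0.065 0.03 0.14 0 -0.037 -0.008 0; -0.06 0.025 0.14 0 -0.037 -0.008 0; -0.05 0.025 0.15 0 -0.037 -0.008 0; -0.04 0.025 0.15 0 -0.037 -0.008 0; -0.03 0.02 0.15 0 -0.037 -0.008 0; 0 0 0 0 0 0 0; 0 0 0 0 0 0 0"

```text
clock: 15.38
position: [437.7, -315.0, 241.2]
orientation: [-0.062, 2.795, -0.005]
ft_force: [-0.3, -0.6, -0.4]
width: 85.5
grasp_force: 0.0
```

```bash
python3 - <<'E'
from h import *
st(); print('want',-PX,-U); print(ctrl.get_obs()['q']); plan(TOP-57*U,0,None,GR)
grab('wrist','w7'); P=cloud('w7'); im=cam('w7')[0]; m=cv2.inRange(cv2.cvtColor(im,cv2.COLOR_RGB2HSV),(20,130,70),(36,255,255))>0
p=P[m&(np.abs(P[...,0]-455)<50)&(np.abs(P[...,1]+314)<40)]; t=(p-TOP)@np.c_[PX,np.cross(U,PX),U]; t=t[t[:,2]>-6]
print(np.percentile(t,[1,50,99],axis=0).round(1))
E
```

```text
15.3833 [ 437.7 -315.   241.2] x [-0.94  -0.044 -0.339] z [ 0.339  0.004 -0.941] [-0.32 -0.65 -0.39] 85.5 0.0
want [-0.93840569 -0.04261275 -0.34289781] [ 0.34254482  0.01555487 -0.93937271]
[-0.78073729  0.09008952  2.00028023  0.33294874  0.83169078 -2.59441616]
rows 3 min 2.49
-0.005 0.004 0.323 -0.002 -0.001 0.000
-0.005 0.003 0.323 -0.002 -0.001 0.000
-0.004 0.001 0.323 -0.002 -0.001 0.000
[[-20.6 -12.   -4.6]
 [ -3.5  -0.8   0.7]
 [ 17.4  10.7   2.3]]
```

>>> apply_moves --targets "0 0 0.2 -0.002 -0.001 0 0; -0.01 0 0.25 -0.002 0 0 0; 0 0 0.25 -0.002 0 0 0; 0 0 0.2 0 0 0 0; 0 0 0.07 0 0 0 0; 0 0 0 0 0 0 0; 0 0 0 0 0 0 0.4; 0 0 0 0 0 0 0.6" --grip_force 25

```text
clock: 16.1
position: [473.0, -315.8, 152.6]
orientation: [-0.066, 2.79, 0.004]
ft_force: [0.0, 0.7, 0.9]
width: 63.9
grasp_force: 0.0
```

>>> apply_moves --targets "0 0 0 0 0 0 0.7; 0 0 0 0 0 0 0.8; 0 0 0 0 0 0 0.9; 0 0 0 0 0 0 1; 0 0 0 0 0 0 1; 0 0 0 0 0 0 1; 0 0 0 0 0 0 1" --grip_force 40

```text
clock: 16.68
position: [472.4, -315.0, 151.9]
orientation: [-0.065, 2.79, 0.006]
ft_force: [-3.1, 3.1, 7.4]
width: 23.6
grasp_force: 41.0
```

>>> apply_moves --targets "0 0 -0.05 0 0 0 1; 0 0 -0.1 0 0 0 1; 0 0 -0.2 0 0 0 1; 0 0 -0.25 0 0 0 1; 0 0 -0.25 0 0 0 1; 0 0 -0.25 0 0 0 1; 0 0 -0.25 0 0 0 1; 0 0 0 0 0 0 1"

```text
clock: 17.35
position: [426.2, -318.7, 283.4]
orientation: [-0.065, 2.786, -0.003]
ft_force: [1.2, -0.2, -0.6]
width: 23.5
grasp_force: 40.3
```

```bash
python3 - <<'E'
from h import *
st(); plan((560,-200,300),178)
E
```

```text
17.35 [ 426.2 -318.7  283.4] x [-0.937 -0.045 -0.347] z [ 0.347  0.006 -0.938] [ 1.15 -0.17 -0.63] 23.5 40.29063105583191
rows 5 min 4.61
-0.273 0.225 0.063 0.001 0.045 0.010
-0.273 0.229 0.044 0.001 0.045 0.010
-0.272 0.234 0.024 0.001 0.045 0.010
-0.269 0.238 0.005 0.001 0.045 0.010
-0.265 0.242 -0.014 0.001 0.045 0.010
```

>>> apply_moves --targets "-0.13 0.11 0 0 0.02 0.005 1; -0.27 0.23 0.06 0 0.045 0.01 1; -0.27 0.23 0.04 0 0.045 0.01 1; -0.27 0.23 0.02 0 0.045 0.01 1; -0.27 0.24 0 0 0.045 0.01 1; -0.13 0.12 0 0 0.025 0.005 1; 0 0 0 0 0 0 1; 0 0 0 0 0 0 1"

```text
clock: 18.02
position: [558.6, -198.2, 293.7]
orientation: [-0.045, -3.137, -0.015]
ft_force: [-0.0, -0.4, -0.8]
width: 23.6
grasp_force: 40.2
```

```bash
python3 - <<'E'
from h import *
st(); plan((600,-60,275),178,7)
E
```

```text
18.0167 [ 558.6 -198.2  293.7] x [-1.     0.029  0.005] z [-0.004  0.01  -1.   ] [-0.   -0.37 -0.76] 23.6 40.1854008436203
rows 7 min 3.73
-0.054 0.199 0.028 0.001 -0.000 0.001
-0.053 0.199 0.028 0.001 -0.000 0.001
-0.053 0.199 0.028 0.001 -0.000 0.001
-0.053 0.199 0.028 0.001 -0.000 0.001
-0.053 0.199 0.027 0.001 -0.000 0.001
-0.053 0.199 0.027 0.001 -0.000 0.001
-0.052 0.199 0.027 0.001 -0.000 0.001
```

>>> apply_moves --targets "-0.05 0.2 0.03 0.001 0 0.001 1; -0.05 0.2 0.03 0.001 0 0.001 1; -0.05 0.2 0.03 0.001 0 0.001 1; -0.05 0.2 0.03 0.001 0 0.001 1; -0.05 0.2 0.03 0.001 0 0.001 1; -0.05 0.2 0.03 0.001 0 0.001 1; -0.05 0.2 0.03 0.001 0 0.001 1; 0 0 0 0 0 0 1"

```text
clock: 18.68
position: [597.1, -58.7, 273.4]
orientation: [-0.066, -3.137, 0.0]
ft_force: [-0.7, -0.4, 0.4]
width: 23.6
grasp_force: 40.2
```

>>> apply_moves --targets "0 0 0 0 0 0 1; 0 0 0 0 0 0 1; 0 0 0 0 0 0 1; 0 0 0 0 0 0 1"

```text
clock: 19.02
position: [597.5, -61.4, 274.2]
orientation: [-0.068, -3.137, 0.003]
ft_force: [0.0, 0.6, -0.6]
width: 23.6
grasp_force: 40.2
```

```bash
python3 - <<'E'
from h import *
st()
a=[grab(n,n[0]+'8')[0] for n in('wrist','scene','top')]
s=cv2.resize(a[1][120:300,180:400],(800,300*0+600))[:, :, ::-1] if 0 else None
top=cv2.resize(a[2][100:260,200:420],(400,290)); sc=cv2.resize(a[1][130:290,190:410],(400,290)); w=cv2.resize(a[0],(400,300))
cv2.imwrite('pics/m8.png',np.vstack([np.hstack([top,sc]),np.hstack([w,np.zeros_like(w)])])[:,:,::-1])
E
```

```text
19.0167 [597.5 -61.4 274.2] x [-0.999  0.043  0.004] z [-0.004 -0.002 -1.   ] [ 0.05  0.58 -0.59] 23.6 40.22277653217316
```

View pics/m8.png

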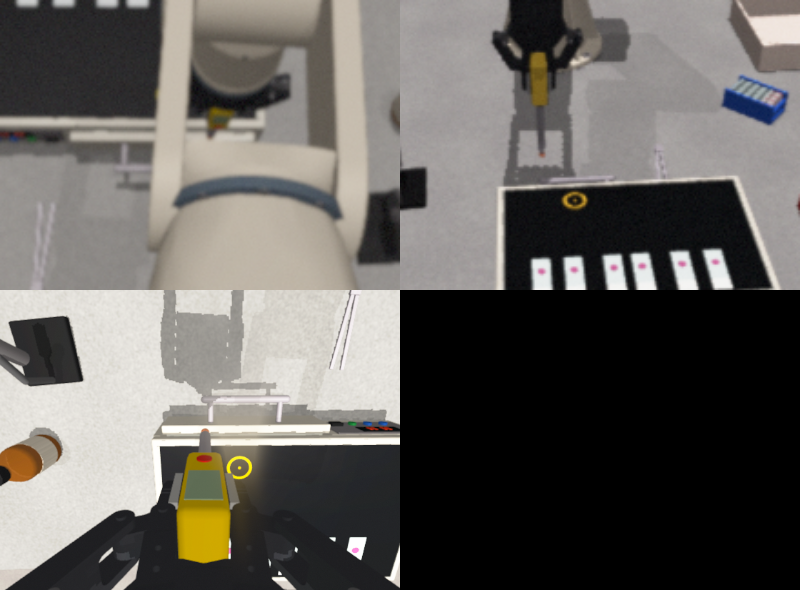

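The wrist view shows the copper tip at about (286,199) and the ring at (335,248); the scene view shows the probe hanging straight with its tip above the drawer front.

```bash
python3 - <<'E'
from h import *
im,*_=cam('w8'); P=cloud('w8'); hsv=cv2.cvtColor(im,cv2.COLOR_RGB2HSV)
m=cv2.inRange(hsv,(20,130,100),(36,255,255)); m[:,:305]=0; m[:215]=0;m[285:]=0; m[:,370:]=0
k=np.argwhere(m>0)[:,::-1]; q=plane('w8',k,105.5)[:,:2].astype(np.float32)
(e,r)=cv2.minEnclosingCircle(q); print('ring',e,r,np.median(P[m>0],0))
m=cv2.inRange(hsv,(3,90,60),(18,255,255)); m[:185]=0;m[225:]=0;m[:,:270]=0;m[:,305:]=0
k=np.argwhere(m>0)[:,::-1]; print(len(k),k.min(0),k.max(0)); p=P[m>0]; print(np.median(p,0).round(1),np.nanpercentile(p,[5,95],axis=0).round(1))
z=np.load('pics/w8.npz'); R=Ro.from_rotvec(z['r'])
print('tip surf in tool',R.inv().apply(np.nanmedian(p,0)-z['p']).round(1))
# shaft: grey points between tip and head in tool frame
T=R.inv().apply((P-z['p']).reshape(-1,3)).reshape(P.shape)
s=(np.abs(T[...,0])<25)&(np.abs(T[...,1])<20)&(T[...,2]>0)&(T[...,2]<140)
t=T[s]
for a in range(5,135,10):
    b=t[np.abs(t[:,2]-a)<5]
    if len(b)>3: print(a,len(b),'x max',np.percentile(b[:,0],95).round(1),'y',np.percentile(b[:,1],[3,97]).round(1),'mid',np.mean(np.percentile(b[:,1],[3,97])).round(1))
print('zmax',np.percentile(t[:,2],[90,99]))
# scene copper
im,*_=cam('s8'); P=cloud('s8'); hsv=cv2.cvtColor(im,cv2.COLOR_RGB2HSV); m=cv2.inRange(hsv,(0,70,60),(18,255,255)); m[:200]=0; m[225:]=0;m[:,:255]=0;m[:,285:]=0
k=np.argwhere(m>0); print(k[:,::-1].tolist()[:12],np.nanmedian(P[m>0],0))
E
```

```text
ring (672.4495849609375, -28.87570571899414) 34.42998123168945 [nan nan nan]
31 [282 194] [292 198]
[nan nan nan] [[590.8 -64.7 150.2]
 [594.  -57.5 162.6]]
tip surf in tool [  4.5   0.2 122.9]
5 350 x max 22.0 y [-11.5  10.9] mid -0.3
15 70 x max 21.1 y [-10.5  11.4] mid 0.4
45 10 x max 7.0 y [-2.1  1.3] mid -0.4
55 90 x max 7.0 y [-4.9  5. ] mid 0.1
65 86 x max 6.9 y [-5.1  5.6] mid 0.3
75 82 x max 7.0 y [-5.2  5.9] mid 0.3
85 68 x max 6.9 y [-5.3  6.1] mid 0.4
95 62 x max 6.8 y [-4.8  5.9] mid 0.6
105 53 x max 6.9 y [-4.9  5.9] mid 0.5
115 15 x max 6.7 y [-4.7  5.8] mid 0.5
125 39 x max 5.7 y [-3.6  5.5] mid 1.0
zmax [102.31615213 125.15794827]
[[267, 215], [268, 215], [269, 215], [268, 216]] [601.65385681 -61.8445658  151.12469951]
```

```bash
python3 - <<'E'
from h import *
im,*_=cam('w8'); P=cloud('w8'); hsv=cv2.cvtColor(im,cv2.COLOR_RGB2HSV)
m=cv2.inRange(hsv,(20,100,60),(36,255,255))
cs,_=cv2.findContours(m,cv2.RETR_EXTERNAL,cv2.CHAIN_APPROX_NONE)
for c in cs:
    if cv2.contourArea(c)<200: continue
    k=c[:,0,:]; q=plane('w8',k,105.5)[:,:2].astype(np.float32); e=cv2.minEnclosingCircle(q); print(k.mean(0),e, np.nanmedian(P[k[:,1],k[:,0]],0).round(1))
    ring=e[0] if 15<e[1]<25 else None
    if ring:
        G=Ro.from_euler('z',178,degrees=True)*Ro.from_euler('x',180,degrees=True)
        off=G.apply([.9,.6,0]); t=(ring[0]-off[0],ring[1]-off[1],248); print(t); plan(t,178,5)
E
```

```text
[334.61904762 248.29166667] ((664.6859741210938, -14.753807067871094), 18.89823341369629) [661.3 -14.5 104.9]
(np.float64(665.5644861673894), np.float64(-15.384851111114802), 248)
rows 5 min 2.2
-0.132 0.097 0.051 -0.000 -0.000 -0.001
-0.132 0.096 0.052 -0.000 -0.000 -0.001
-0.132 0.096 0.052 -0.000 -0.000 -0.001
-0.132 0.096 0.052 -0.000 -0.000 -0.001
-0.132 0.096 0.052 -0.000 -0.000 -0.001
[284.80788177 307.47783251] ((737.0265502929688, -68.83148956298828), 99.79261016845703) [586.  -61.8 314.7]
```

>>> apply_moves --targets "-0.13 0.1 0.03 0 0 0 1; -0.13 0.1 0.03 0 0 0 1; -0.13 0.1 0.06 0 0 -0.001 1; -0.13 0.09 0.06 0 0 -0.002 1; -0.13 0.09 0.06 0 0 -0.002 1; 0 0 0 0 0 0 1; 0 0 0 0 0 0 1; 0 0 0 0 0 0 1"

```text
clock: 19.83
position: [664.7, -14.6, 249.2]
orientation: [-0.053, -3.136, 0.002]
ft_force: [0.4, -0.3, -1.7]
width: 23.5
grasp_force: 40.1
```

```bash
python3 - <<'E'
from h import *
grab('wrist','w9'); st(); grab('scene','s9')
im,*_=cam('w9'); a=cv2.resize(im[120:290,200:380],(560,529)); cv2.imwrite('pics/c9.png',a[:,:,::-1])
plan((665.5,-15.4,240),178,2)
E
```

```text
19.8833 [664.6 -14.9 249.6] x [-0.999  0.034  0.004] z [-0.004 -0.001 -1.   ] [-0.05 -0.79 -0.72] 23.2 40.11258065700531
rows 2 min 0.25
-0.005 -0.002 0.049 -0.000 -0.001 0.000
-0.005 -0.002 0.049 -0.000 -0.001 0.000
```

View pics/c9.png

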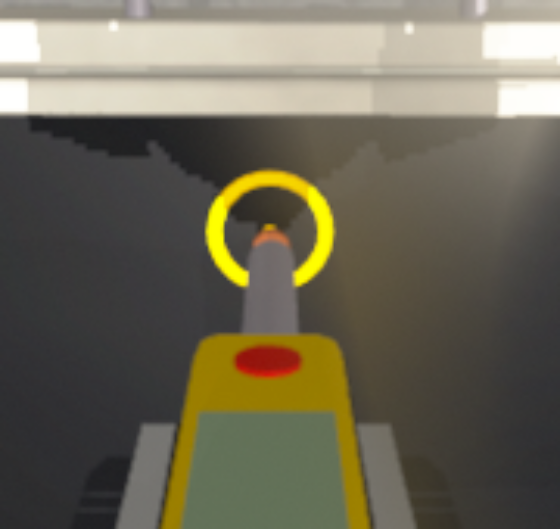

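The crop shows the copper tip at about (269,233), right at the ring's centre dot (269,228), so it's well centred. Now I lower it gently.

>>> apply_moves --targets "-0.005 0 0.05 0 -0.001 0 1; -0.005 0 0.04 0 -0.001 0 1; 0 0 0.03 0 0 0 1; 0 0 0.02 0 0 0 1; 0 0 0.01 0 0 0 1; 0 0 0 0 0 0 1; 0 0 0 0 0 0 1"

```text
clock: 20.52
position: [665.7, -15.0, 234.6]
orientation: [-0.054, -3.14, 0.002]
ft_force: [-0.6, 0.1, -1.0]
width: 23.2
grasp_force: 40.1
```

>>> apply_moves --targets "0 0 0.01 0 0 0 1; 0 0 0.01 0 0 0 1; 0 0 0.01 0 0 0 1; 0 0 0 0 0 0 1; 0 0 0 0 0 0 1; 0 0 0 0 0 0 1; 0 0 0 0 0 0 1"

```text
clock: 21.1
position: [665.7, -15.0, 231.6]
orientation: [-0.054, -3.14, 0.002]
ft_force: [-0.4, -0.5, -1.2]
width: 23.5
grasp_force: 40.1
```

>>> apply_moves --targets "0 0 0.01 0 0 0 1; 0 0 0.01 0 0 0 1; 0 0 0 0 0 0 1; 0 0 0 0 0 0 1; 0 0 0 0 0 0 1; 0 0 0 0 0 0 1"

```text
clock: 21.6
position: [665.8, -15.0, 229.7]
orientation: [-0.054, -3.141, 0.002]
ft_force: [1.5, 1.5, 1.2]
width: 23.6
grasp_force: 40.2
```

>>> apply_moves --targets "0 0 0.01 0 0 0 1; 0 0 0.01 0 0 0 1; 0 0 0 0 0 0 1; 0 0 0 0 0 0 1; 0 0 0 0 0 0 1; 0 0 0 0 0 0 1"

```text
clock: 22.1
position: [665.8, -14.9, 227.7]
orientation: [-0.054, -3.141, 0.002]
ft_force: [0.3, 0.4, 0.3]
width: 23.7
grasp_force: 40.4
```

```bash
python3 - <<'E'
from h import *
F=[]
for i in range(12): get_image('wrist'); o=ctrl.get_obs(); F.append([*o['ft_force'],o['position'][2]])
print(np.mean(F,0).round(2),np.std(F,0).round(2))
E
```

```text
[  0.67   0.4    0.55 227.64] [0.6  0.38 0.35 0.02]
```

>>> apply_moves --targets "0 0 0.01 0 0 0 1; 0 0 0.01 0 0 0 1; 0 0 0 0 0 0 1; 0 0 0 0 0 0 1; 0 0 0 0 0 0 1; 0 0 0 0 0 0 1"

```text
clock: 23.2
position: [665.7, -15.0, 225.7]
orientation: [-0.054, -3.14, 0.002]
ft_force: [0.8, 0.2, 1.4]
width: 23.9
grasp_force: 40.5
```

```bash
python3 - <<'E'
from h import *
F=[]
for i in range(14): grab('wrist','w10'); o=ctrl.get_obs(); F.append([*o['ft_force'],o['position'][2]])
print(np.mean(F,0).round(2),np.std(F,0).round(2)); st()
im=cam('w10')[0]; a=cv2.resize(im[120:290,200:380],(560,529)); cv2.imwrite('pics/c10.png',a[:,:,::-1])
# shaft in tool frame, tip depth
z=np.load('pics/w10.npz'); R=Ro.from_rotvec(z['r']); P=cloud('w10'); T=R.inv().apply((P-z['p']).reshape(-1,3)).reshape(P.shape)
hsv=cv2.cvtColor(im,cv2.COLOR_RGB2HSV); m=cv2.inRange(hsv,(3,90,60),(18,255,255))>0; s=m&(np.abs(T[...,1])<10)&(T[...,2]>90); print(s.sum(),np.percentile(T[s],[5,50,95],axis=0).round(1))
t=T[(np.abs(T[...,0])<12)&(np.abs(T[...,1])<15)&(T[...,2]>50)&(T[...,2]<110)]
for a in(55,75,95): b=t[np.abs(t[:,2]-a)<8]; print(a,np.percentile(b[:,0],95).round(1),np.percentile(b[:,1],[3,97]).mean().round(1))
E
```

```text
[  1.03   0.51   1.69 225.63] [0.5  0.38 0.49 0.02]
23.9 [665.7 -14.9 225.6] x [-0.999  0.034  0.001] z [-0.001 -0.001 -1.   ] [ 0.45 -0.09  1.58] 23.4 40.46131789684296
24 [[  4.   -2.7 110.8]
 [  5.5   0.6 117.7]
 [  6.6   4.4 121.1]]
55 7.0 0.1
75 6.9 0.3
95 6.7 0.6
```

View pics/c10.png

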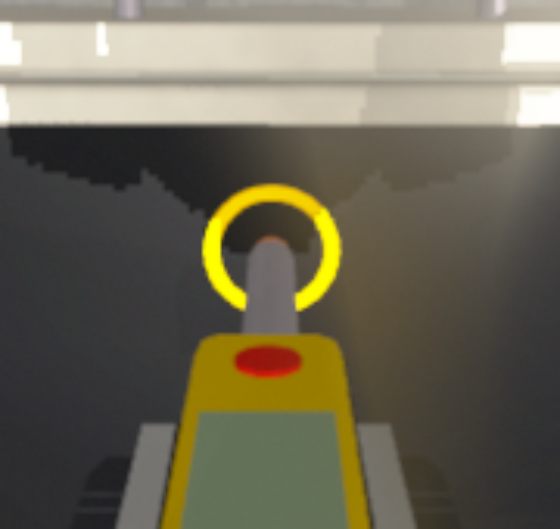

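The copper tip's near edge is at (270,238) and the ring centre at about (271,247), so the tip centre lies within about 2 mm. The force is about 2.6 N, roughly half the travel. I'm handing in.

```bash
python3 -c "
from workcell import ctrl
print(ctrl.sign_off())"
```

```text
the job is handed in; nothing more can be done
None
```

The rack sits flat in the shut drawer, and the probe is held upright in the check ring about 2 mm off centre, with the tip pushed in 5–6 mm at roughly 2.6 N; I handed the job in at 23.9 s and got no verdict back.

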